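# Stack a flanged hub and its end cap on the centring plate

## Robot

A 6-joint arm with a two-finger parallel gripper is mounted at the origin on a cart in front of the work surface, level with it; the furniture and walls round the work are solid. World frame = base frame: x ahead of the robot, y to its left, z up, the work surface at z = 0. Lengths are in mm, angles in rad, forces in N, time in s.
With the tool pointing down it reaches from about 275 to 1000 mm from the base axis. Payload 8.4 kg.
Tool frame: the origin (TCP) lies on the centre line of the jaws, within the pads' length; the fingertips stand 17 mm ahead of it and the grasp point (between the pads) lies 2 mm behind it; z points along the fingers, y is the direction in which the jaws open and shut (so a half turn about z gives the same grasp; the last joint's range is limited). The gripper opens to 85 mm and grips with 20 to 120 N. Pads are 22 mm wide; open, the fingers measure 114 mm over their backs; the gripper's body (76 mm by 85 mm) begins 54 mm behind the grasp point. The pads swing forward as they close: fully open they stand 13 mm farther back than shut.
Start: joints at [1.106, 0.353, 1.633, -0, 1.155, -0.002], TCP at [279.034, 559.257, 248.281] pointing down, gripper open.
Joint ranges: [-2.63, 2.63], [-0.92, 2.1], [0.06, 2.66], [-1.3, 4.44], [0, 2.69], [-3.02, 3.02]. Speed limits (rad/s): [2.22, 2.22, 2.79, 3.14, 3.14, 3.14].

## Interface

Orientations are given as [roll, pitch, yaw] about the fixed x, y, z axes, in that order (R = Rz(yaw) Ry(pitch) Rx(roll)).
In Python, from rig import r, vision, ticket gives the robot as it stands.
- The arm moves only by the tool move_arm, never from a script. Its argument "plan" is a list of rows, each a list of 3 entries, a list of its own where there are three numbers: the shift along the tool's x, y, z in m, then the turn about the tool's z in degrees, then the opening in per cent of the stroke, from 0 (shut) to 100 (fully open). A call has 1 to 5 rows; each row shifts and turns the commanded pose from where the row before left it, along the tool's axes as they then stand; what a row does not reach is not made up. A row lasts 1/12 s, in which the tool goes at most 41.7 mm and 7.16 degrees, less where a joint would pass 70% of its speed; a pose out of reach is approached as far as the arm can. A call with a gripper value outside its range is refused whole. The fingers move at their own pace and stop on an object; "grip_force" is the grip in N (left out, the last holds). Time passes only in rows, so rows that do not move let the fingers close. It gives the time, the measured TCP pose, the force and the opening at its end, in the units of the state.
- r.sense(): the state, without advancing time (a new reading comes with each control period).
- vision.grab_frame(name): name is "scene" or "top"; returns (picture, depth): 480x640x3 uint8, red, green, blue; 480x640 float32, mm along the optical axis (not along the pixel's ray), 0 where there is no reading.
- vision.calibration(name): a dict with "intrinsics" (3x3 intrinsics, pixels), "rvec" (rotation vector, rad) and "tvec" (3), from world to camera coordinates, as OpenCV has them. Camera axes: x right, y down, z forward; pixel columns grow to the right and rows downward; lengths in mm; the calibration is good to about 2 mm. A picture is of the moment at which its call begins. calibration takes no time and is no camera call.
- ticket.sign_off(): hands the job in, once; it reports no verdict.
The state is a dict: "clock": time; "qpos": joint angles; "qvel": joint speeds; "joint_efforts": joint torques, N m; "eef_pos": TCP position; "tcp_rot": TCP orientation; "contact_force": force on the tool from outside, world axes, zero at the start; "wrist_torque": the same for the moment, N m; "opening": opening from 0.0 (shut) to 1.0 (fully open).
Only numpy, scipy, OpenCV 4.12 (cv2) and the standard library are available. Lean on these libraries where they do the work, as an engineer would, in place of code of your own. Each camera call takes 0.05 s, during which the arm holds its last target. There are 200 camera calls.

## Task

Set the flanged hub face down on the centring spigot of the base plate that is screwed to the bench, then set the flanged end cap face down on the spigot on top of the hub, each fully home with its flange flat on the face below. Lower the parts into place rather than dropping them, and leave the other things on the bench where they are.

Things in the scene. Friction and masses are not known exactly. Their poses are not given: they have to be found in the camera images.
- seat (a point): Centre of the bright raised face (92 mm diameter) of the base plate, 16 mm above the bench, z up. The plate is dark steel, round, 124 mm in diameter, 12 mm thick, screwed to the bench. From this face a centring spigot rises 16 mm: 32 mm in diameter for the lower 10 mm, then tapering to 22 mm.
- hub_mid (a point): Middle of the flanged hub (loose, plain aluminium, 64 mm high): on its axis, 32 mm above its underside, z up. It stands on a flange 90 mm in diameter, 10 mm thick, six dark holes; above is a cylinder 52 mm in diameter, to be gripped here from above, up to a shoulder 48 mm above the underside; on the shoulder a spigot just like the base plate's. 0.3 to 0.5 kg.
- cap_mid (a point): Middle of the flanged end cap (loose, plain aluminium, 60 mm high): on its axis, 30 mm above its underside, z up. It stands on a flange 76 mm in diameter, 8 mm thick, four dark holes; above is a cylinder 46 mm in diameter, to be gripped here from above, with a smooth closed top and no spigot. 0.21 to 0.39 kg. Hub and cap may have swapped places.
- hub: The flanged hub, at the centre of its underside (its face). In the face is a round recess, 35 mm in diameter and 20 mm deep, that fits over the base plate's spigot. It starts face down.
- cap: The flanged end cap, at the centre of its underside (its face). In the face is a round recess, 35 mm in diameter and 20 mm deep, that fits over the hub's spigot. It starts face down.
- pipe_cap: Bystander: loose grey plastic cap for a pipe, 68 mm in diameter, 30 mm high, open upward, without a flange; origin at the centre of its underside.
- tape_measure: Bystander: loose yellow tape measure, 89 x 35 mm, 63 mm high; origin at the centre of its underside.
Things that resemble listed ones, but are neither listed nor needed, are in the scene too. Leave any yellow look-alike of the cap alone. What is shaped like the hub but purple is not meant.

How it is judged:
By the outcome, as a careful person would: the job done as asked, in the order asked, and still so for the second after the job is handed in, with the robot touching nothing.
It also fails if it takes over 53 s, if anything falls off the work surface, if the arm or the gripper's body presses on something with over 40 N, if the wrist force passes 120 N, or if a joint passes its speed limit or range.

## Working session

There is one attempt and no reset: what is moved stays moved. The work goes in short steps, Python scripts to look and compute and a tool call to move; the robot and the scene stay as the last step left them, time stands still between calls to the robot, and variables do not carry over. Pictures are saved under pics/ and viewed, on a budget of 10 in all, crops included, one or two more only if the job needs it, and the job is handed in when it is done.

Besides the shell and the picture viewer there is one more tool, called in YAML: its name, and indented under it one key for each argument. move_arm: Moves the arm, as the interface text tells. Its arguments: {"type":"object","properties":{"plan":{"type":"array","items":{"type":"array"}},"grip_force":{"type":"number"}},"required":["plan"]}

```bash
ls; mkdir -p pics; cat > h.py <<'E'
import numpy as np, cv2
from rig import r, vision, ticket
def grab(n):
    p,d=vision.grab_frame(n); np.savez('/tmp/%s.npz'%n,p=p,d=d); return p,d
def load(n):
    z=np.load('/tmp/%s.npz'%n); return z['p'],z['d']
def cal(n):
    c=vision.calibration(n); K=np.array(c['intrinsics'],float); R=cv2.Rodrigues(np.array(c['rvec'],float))[0]; return K,R,np.array(c['tvec'],float).ravel()
def cloud(n,d):
    K,R,t=cal(n); v,u=np.indices(d.shape)
    P=np.stack([(u-K[0,2])/K[0,0]*d,(v-K[1,2])/K[1,1]*d,d],-1)
    return (P-t)@R
def atz(n,u,v,z):
    K,R,t=cal(n); c=-R.T@t; w=R.T@np.linalg.inv(K)@[u,v,1]; return c+w*(z-c[2])/w[2]
def save(f,p): cv2.imwrite('pics/'+f,p[...,::-1])
E
python3 - <<'E'
from h import *
for n in('scene','top'):
    p,d=grab(n); save(n+'0.png',p); K,R,t=cal(n); print(n,K[0,0],-R.T@t,R[2])
print(r.sense())
E
```

```text
pics
scene 543.8718427121813 [ 158.68518213 -371.74944931  777.63100054] [ 0.37778163  0.62511953 -0.68301289]
top 438.6022846213582 [421.90793103 290.22630426 931.55423531] [ 0.17998004 -0.01397549 -0.98357098]
{'clock': 0.1, 'qpos': array([ 1.10558848e+00,  3.53578018e-01,  1.63400114e+00,  7.01747913e-06,
        1.15518848e+00, -2.39962132e-03]), 'qvel': array([-0.00098149, -0.00051795, -0.00257116,  0.00042148, -0.00117199,
        0.00104116]), 'joint_efforts': array([-7.98673573e-04, -6.06351542e+01, -3.42815816e+01, -5.06959304e-05,
        3.96438612e-03,  7.71414830e-05]), 'eef_pos': array([278.87177239, 558.92310697, 247.6623675 ]), 'tcp_rot': array([-3.14041769e+00, -9.23624817e-06,  2.67878158e+00]), 'contact_force': array([-0.09107505,  0.45732232, -0.11913199]), 'wrist_torque': array([-0.01137776,  0.00845841, -0.05181577]), 'opening': 1.0020802232430197}
```

View pics/scene0.png

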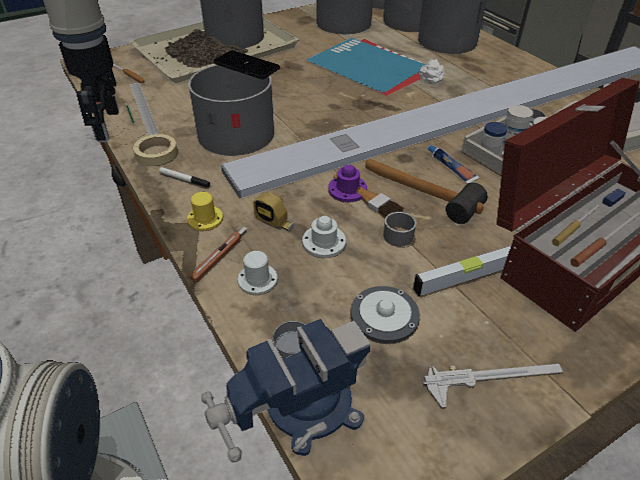

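View pics/top0.png

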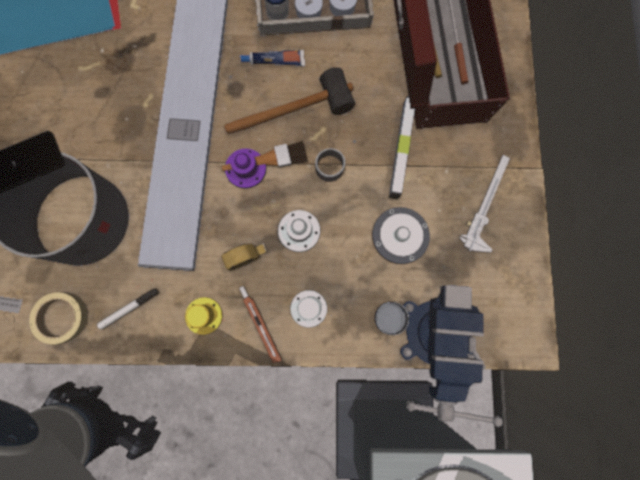

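The two pictures agree on these objects:

| Object | scene px | top px | Decision |
|---|---|---|---|
| Hub, aluminium with spigot | (324,236) | (299,230) | use |
| Purple look-alike of the hub | (347,182) | (245,167) | leave |
| Cap, aluminium with plain top | (257,270) | (309,308) | use |
| Yellow look-alike of the cap | (204,210) | (203,316) | leave |
| Base plate | (386,312) | (402,234) | seat |

The grey cups are at top (330,165) and (391,318). The vise is next to the base plate. I'll measure these and check my choice in one crop.

```bash
python3 - <<'E'
from h import *
p,d=load('scene'); save('crop1.png',cv2.resize(p[190:350,220:430],None,fx=3.5,fy=3.5,interpolation=cv2.INTER_CUBIC))
def fit(Q,r0):
    # circle centre from points' outline
    c,rad=cv2.minEnclosingCircle(Q.astype(np.float32)); return np.round(c,1),round(rad,1)
for n in('top','scene'):
    p,d=load(n); C=cloud(n,d); C[d==0]=np.nan
    b=C[...,2]; 
    for name,(u,v) in dict(top=dict(hub=(299,230),cap=(309,308),seat=(402,234)),scene=dict(hub=(324,232),cap=(257,270),seat=(386,312)))[n].items():
        w=C[v-45:v+45,u-45:u+45].reshape(-1,3); w=w[~np.isnan(w).any(1)]
        c0=C[v,u]; w=w[np.hypot(*(w[:,:2]-c0[:2]).T)<75]
        print(n,name,c0.round(1))
        bands=dict(hub=[(4,14),(44,52),(56,70)],cap=[(3,12),(54,66)],seat=[(8,20),(26,36)])[name]
        for lo,hi in bands:
            Q=w[(w[:,2]>lo)&(w[:,2]<hi)]
            if len(Q)>5: print('  ',lo,hi,len(Q),'mean',Q.mean(0).round(1),'mec',*fit(Q[:,:2],0))
# obstacles: tall items near
p,d=load('top');C=cloud('top',d)
for u,v in[(457,295),(455,330),(440,330),(391,318),(240,257),(262,330)]:print((u,v),C[v,u].round(0))
E
```

```text
top hub [583.3 310.6  65.8]
   4 14 817 mean [589.4 311.5   9.8] mec [585.  320.5] 68.1
   44 52 287 mean [592.5 311.9  47.6] mec [593.7 312.2] 26.1
   56 70 185 mean [593.1 311.9  62.1] mec [594.  312.1] 16.0
top cap [429.4 287.7  61.7]
   3 12 684 mean [429.4 288.7   7.3] mec [429.1 286.6] 74.4
   54 66 421 mean [429.5 288.4  59.4] mec [429.5 288.6] 22.7
top seat [585.2  96.   31.7]
   8 20 2375 mean [586.6  94.8  14.1] mec [588.   93.9] 62.0
   26 36 161 mean [587.1  93.9  30.5] mec [588.   93.4] 15.4
scene hub [580.5 295.1  49.1]
   4 14 633 mean [581.4 299.1   9.7] mec [580.5 293.9] 64.7
   44 52 222 mean [585.7 305.3  48.3] mec [589.1 312.3] 26.9
   56 70 149 mean [588.1 309.8  62.2] mec [589.2 311.6] 15.5
scene cap [420.4 269.5  50.7]
   3 12 626 mean [420.6 275.1   7.4] mec [420.5 269.7] 74.8
   54 66 366 mean [425.3 286.7  60. ] mec [425.8 289. ] 23.2
scene seat [577.1  82.3  28.4]
   8 20 2719 mean [580.7  89.6  14.3] mec [584.7  93.3] 63.3
   26 36 188 mean [581.9  92.5  30.8] mec [583.6  93.6] 16.2
(457, 295) [457.  17. 123.]
(455, 330) [394.  27. 134.]
(440, 330) [394.  54. 135.]
(391, 318) [412. 117.   4.]
(240, 257) [527. 427.  63.]
(262, 330) [384. 383.  14.]
```

View pics/crop1.png

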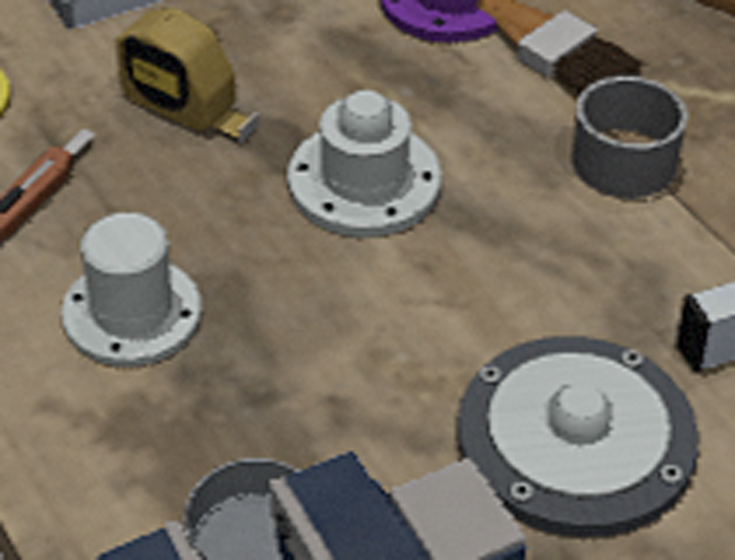

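The crop confirms the hub (spigot, six holes), the plain-topped aluminium cap and the base plate. The two cameras differ by about 4 mm in x, but both give the same relative positions. Mean estimates are hub (591.5,312), seat (586,93.5) and cap (427.6,288.8). Next I move above the hub.

move_arm:
  plan:
    - [[-0.039,-0.0081,0],0,100]
    - [[-0.039,-0.0081,0],0,100]
    - [[-0.039,-0.0081,0],0,100]
    - [[-0.039,-0.0081,0],0,100]
    - [[-0.039,-0.0081,0],0,100]
  grip_force: 50

```text
clock: 0.52
eef_pos: [436.4, 434.5, 248.0]
tcp_rot: [-3.141, -0.0, 2.679]
contact_force: [0.3, 0.1, -0.0]
opening: 1.001
```

move_arm:
  plan:
    - [[-0.039,-0.0081,0.02],0,100]
    - [[-0.039,-0.0081,0.02],0,100]
    - [[-0.039,-0.0081,0.02],0,100]
    - [[-0.039,-0.0081,0.02],0,100]
    - [[-0.039,-0.0081,0.02],0,100]

```text
clock: 0.93
eef_pos: [582.7, 319.2, 153.6]
tcp_rot: [-3.141, -0.0, 2.679]
contact_force: [0.6, 1.4, -0.3]
opening: 1.002
```

move_arm:
  plan:
    - [[0,0,0],0,100]
    - [[0,0,0],0,100]
    - [[0,0,0],0,100]

```text
clock: 1.18
eef_pos: [581.4, 320.6, 154.4]
tcp_rot: [-3.141, -0.001, 2.678]
contact_force: [0.2, 0.7, 0.2]
opening: 1.001
```

```bash
python3 - <<'E'
from h import *
ims=[]
for n in('scene','top'):
    p,d=grab(n); u,v=dict(scene=(315,200),top=(299,230))[n]
    ims.append(cv2.resize(p[v-75:v+75,u-50:u+50],None,fx=4,fy=4,interpolation=cv2.INTER_CUBIC))
    K,R,t=cal(n); s=r.sense(); q=cv2.projectPoints(np.array([s['eef_pos']]),R,t,K,None)[0]; print(n,q.ravel(),'crop',(q.ravel()-[u-50,v-75])*4)
save('a1.png',np.hstack(ims)); print(s['eef_pos'],s['tcp_rot'],s['clock'])
E
```

```text
scene [317.64934948 182.16251333] crop [210.59739792 228.65005331]
top [291.85836753 221.9595207 ] crop [171.43347013 267.83808279]
[581.10069594 321.68829671 155.45383721] [3.14090044e+00 1.62971122e-04 2.67984371e+00] 1.2833
```

View pics/a1.png

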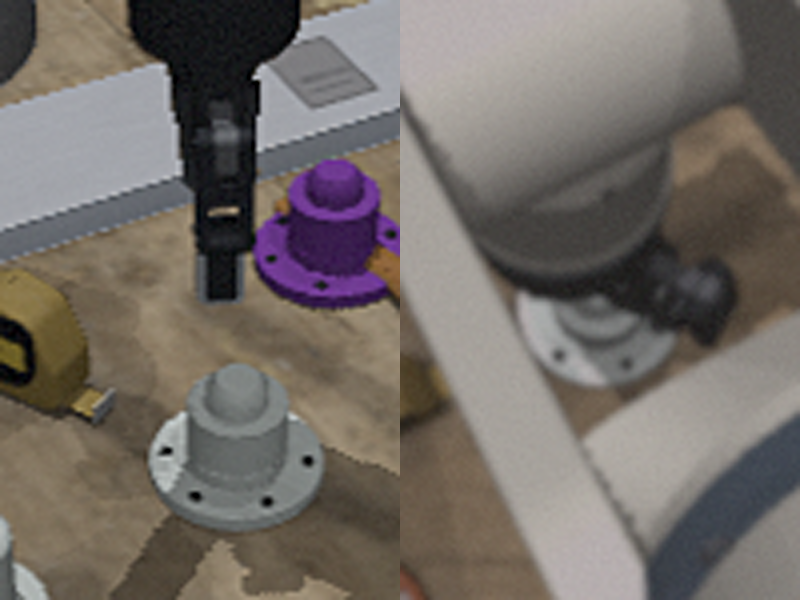

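The picture shows the open gripper above the hub, with the near fingertip at scene (320,200). I'll use it to check the camera against the arm's frame.

```bash
python3 - <<'E'
from h import *
K,R,t=cal('scene'); T=np.array([581.3,321,154.8]); y=np.array([.446,.895,0])
for a in(57,50,43):
  for h in(17,4): print(a,h,cv2.projectPoints((T-a*y-[0,0,h])[None],R,t,K,None)[0].ravel().round(1))
p,d=load('scene'); C=cloud('scene',d)
for v in(190,195,198): print(v,[C[v,u].round(0).tolist() for u in(316,320,324)])
E
```

```text
57 17 [320.3 208.9]
57 4 [320.4 203.4]
50 17 [320.  206.5]
50 4 [320.1 200.9]
43 17 [319.7 204. ]
43 4 [319.7 198.5]
190 [[551.0, 277.0, 179.0], [557.0, 273.0, 179.0], [565.0, 273.0, 176.0]]
195 [[548.0, 273.0, 172.0], [556.0, 272.0, 169.0], [566.0, 275.0, 163.0]]
198 [[549.0, 274.0, 164.0], [554.0, 269.0, 164.0], [565.0, 273.0, 157.0]]
```

move_arm:
  plan:
    - [[-0.0125,-0.004,0],0,100]
    - [[0,0,0.03],0,100]
    - [[0,0,0.03],0,100]
    - [[0,0,0.02],0,100]
    - [[0,0,0.01],0,100]

```text
clock: 1.7
eef_pos: [589.7, 311.2, 62.7]
tcp_rot: [-3.139, -0.001, 2.68]
contact_force: [-0.3, -0.3, 0.5]
opening: 1.001
```

move_arm:
  plan:
    - [[0,0,0],0,100]
    - [[0,0,0],0,100]
    - [[0,0,0],0,100]

```text
clock: 1.95
eef_pos: [592.1, 312.2, 66.5]
tcp_rot: [3.14, 0.002, 2.679]
contact_force: [0.1, -0.8, -0.8]
opening: 1.0
```

move_arm:
  plan:
    - [[0,0,0.015],0,100]
    - [[0,0,0.012],0,100]
    - [[0,0,0.003],0,100]
    - [[0,0,0],0,100]
    - [[0,0,0],0,100]

```text
clock: 2.37
eef_pos: [590.8, 311.4, 34.4]
tcp_rot: [-3.141, -0.0, 2.679]
contact_force: [-0.4, -0.2, -0.3]
opening: 0.998
```

```bash
python3 - <<'E'
from h import *
p,d=grab('scene');u,v=(322,215)
save('a2.png',cv2.resize(p[v-60:v+60,u-60:u+60],None,fx=4.5,fy=4.5,interpolation=cv2.INTER_CUBIC))
for i in range(4):
  s=r.sense();print(s['eef_pos'].round(1)); vision.grab_frame('scene')
E
```

```text
[591.2 311.5  34.8]
[591.3 311.6  35. ]
[591.4 311.7  35.2]
[591.4 311.7  35.2]
```

View pics/a2.png

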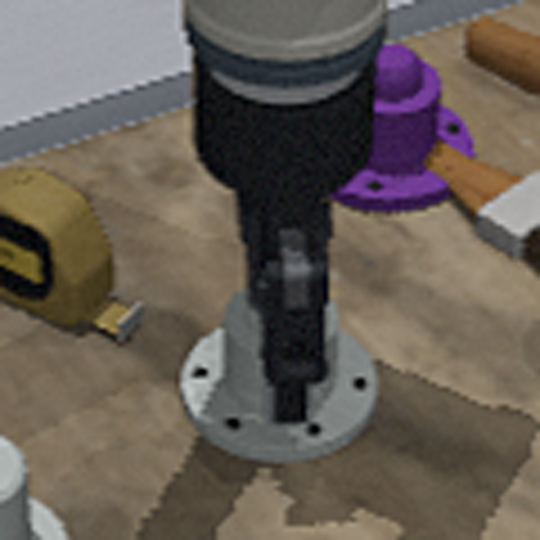

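The near finger sits at crop (290,390) over a hub cylinder centred at about u=280. After allowing for parallax it is centred, so I close.

move_arm:
  plan:
    - [[0,0,0],0,45]
    - [[0,0,0],0,45]
    - [[0,0,0],0,45]
    - [[0,0,0],0,45]
    - [[0,0,0],0,45]
  grip_force: 60

```text
clock: 3.03
eef_pos: [591.5, 311.8, 35.5]
tcp_rot: [3.141, 0.001, 2.679]
contact_force: [-1.2, 0.4, 5.7]
opening: 0.593
```

move_arm:
  plan:
    - [[0,0,0],0,45]
    - [[0,0,0],0,45]
    - [[0,0,0],0,45]
    - [[0,0,0],0,45]
    - [[0,0,0],0,45]

```text
clock: 3.45
eef_pos: [591.5, 311.8, 35.5]
tcp_rot: [3.141, 0.001, 2.679]
contact_force: [-0.1, 0.6, 5.9]
opening: 0.589
```

```bash
python3 -c "
from h import *
s=r.sense();print(s)"
```

```text
{'clock': 3.45, 'qpos': array([ 4.82873851e-01,  6.60431268e-01,  1.66562854e+00,  6.40534773e-05,
        8.14433660e-01, -6.25148967e-01]), 'qvel': array([ 0.00093561, -0.00025313, -0.00077515, -0.00010857,  0.00045346,
        0.00067584]), 'joint_efforts': array([-3.13919932e-01, -6.86245036e+01, -2.41516578e+01, -8.29125149e-02,
       -2.28181975e-01, -1.47119531e-02]), 'eef_pos': array([591.5028602 , 311.81744631,  35.51817738]), 'tcp_rot': array([3.14067406e+00, 6.05443014e-04, 2.67877493e+00]), 'contact_force': array([-0.10257202,  0.59115632,  5.91304161]), 'wrist_torque': array([-0.05381097,  0.10034618,  0.02208841]), 'opening': 0.5885454403409074}
```

move_arm:
  plan:
    - [[0,0,-0.01],0,45]
    - [[0,0,-0.02],0,45]
    - [[0,0,-0.03],0,45]
    - [[0,0,-0.01],0,45]
    - [[0,0,0],0,45]

```text
clock: 3.87
eef_pos: [592.7, 312.4, 107.8]
tcp_rot: [3.137, 0.003, 2.679]
contact_force: [1.0, -0.1, -2.8]
opening: 0.591
```

move_arm:
  plan:
    - [[-0.007,-0.015,0],0,45]
    - [[-0.012,-0.026,0],0,45]
    - [[-0.0135,-0.029,0],0,45]
    - [[-0.0135,-0.029,0],0,45]
    - [[-0.0135,-0.029,0],0,45]

```text
clock: 4.28
eef_pos: [585.5, 168.4, 102.9]
tcp_rot: [-3.14, -0.002, 2.679]
contact_force: [1.1, -0.7, -2.8]
opening: 0.588
```

move_arm:
  plan:
    - [[-0.0135,-0.029,0],0,45]
    - [[-0.012,-0.026,0],0,45]
    - [[-0.007,-0.015,0],0,45]
    - [[0,0,0],0,45]
    - [[0,0,0],0,45]

```text
clock: 4.7
eef_pos: [583.9, 92.0, 103.4]
tcp_rot: [-3.14, -0.002, 2.677]
contact_force: [0.3, -0.0, -3.3]
opening: 0.592
```

move_arm:
  plan:
    - [[0,0,0],0,45]
    - [[0,0,0],0,45]
    - [[0,0,0],0,45]

```text
clock: 4.95
eef_pos: [584.8, 94.2, 104.4]
tcp_rot: [-3.141, -0.0, 2.68]
contact_force: [0.3, 0.2, -4.0]
opening: 0.588
```

```bash
python3 - <<'E'
from h import *
ims=[]
s=r.sense();print(s['eef_pos'].round(1),s['tcp_rot'],s['contact_force'])
for n in('scene','top'):
    p,d=grab(n); u,v=dict(scene=(386,280),top=(402,230))[n]
    ims.append(cv2.resize(p[v-70:v+70,u-48:u+48],None,fx=4,fy=4,interpolation=cv2.INTER_CUBIC))
    print(n,'crop origin',u-48,v-70)
save('a3.png',np.hstack(ims)); print(r.sense()['clock'])
E
```

```text
[584.8  94.2 104.4] [-3.14143837e+00 -4.10575394e-04  2.67994033e+00] [ 0.34044967  0.20635506 -3.96360058]
scene crop origin 338 210
top crop origin 354 160
5.05
```

View pics/a3.png

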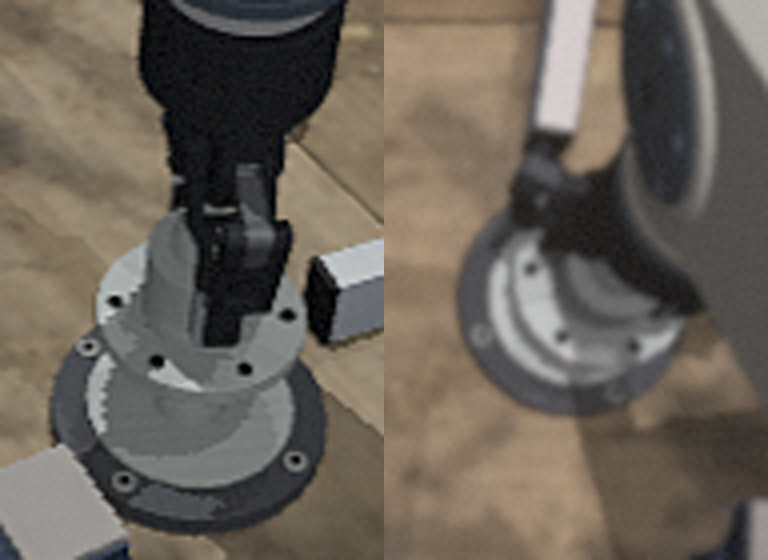

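The hub hangs straight above the plate, with its flange at scene crop (202,315) and the plate at crop (188,435). I'll measure the hub centre against the seat from both depth images.

```bash
cat >> h.py <<'E'
from scipy.optimize import least_squares
def rim(n,u,v,lo,hi,R0,x0,w=60):
    """circle of known radius R0 through the outermost points of a height band, by angle"""
    p,d=load(n); C=cloud(n,d); C[d==0]=np.nan
    Q=C[v-w:v+w,u-w:u+w].reshape(-1,3); Q=Q[(Q[:,2]>lo)&(Q[:,2]<hi)]
    c=np.array(x0,float)
    for _ in range(4):
        D=Q[:,:2]-c; a=np.arctan2(D[:,1],D[:,0]); ρ=np.hypot(*D.T); B=[]
        for k in range(36):
            m=(np.floor((a+np.pi)/(2*np.pi)*36)==k)&(ρ<R0+6)
            if m.sum() and ρ[m].max()>R0-6: B.append(Q[m][ρ[m].argmax(),:2])
        B=np.array(B); f=least_squares(lambda c:np.hypot(*(B-c).T)-R0,c,loss='soft_l1'); c=f.x
    return c.round(1),len(B),abs(f.fun).mean().round(2),np.median(Q[:,2]).round(1)
E
python3 - <<'E'
from h import *
print('scene',rim('scene',388,285,70,88,45,(586,94)))
print('top',rim('top',402,235,70,88,45,(586,94)))
print('seat scene',rim('scene',386,312,8,15,62,(586,94)),'top',rim('top',402,234,8,15,62,(586,94)))
E
```

```text
scene (array([582.5,  93.2]), 28, np.float64(0.61), np.float64(78.9))
top (array([587.1,  92.8]), 20, np.float64(0.45), np.float64(79.1))
seat scene (array([584.3,  94.1]), 27, np.float64(0.7), np.float64(12.4)) top (array([588.6,  93.3]), 24, np.float64(0.6), np.float64(12.2))
```

Both cameras put the hub about 1.2 mm short in x and 0.6 mm short in y. I correct that and start down.

move_arm:
  plan:
    - [[-0.0008,0.001,0.008],0,45]
    - [[0,0,0.012],0,45]
    - [[0,0,0.009],0,45]
    - [[0,0,0.004],0,45]
    - [[0,0,0],0,45]

```text
clock: 5.47
eef_pos: [584.9, 93.6, 69.9]
tcp_rot: [-3.14, -0.003, 2.679]
contact_force: [-0.7, 0.4, -3.9]
opening: 0.591
```

move_arm:
  plan:
    - [[0,0,0],0,45]
    - [[0,0,0.002],0,45]
    - [[0,0,0.002],0,45]
    - [[0,0,0.002],0,45]
    - [[0,0,0],0,45]

```text
clock: 5.88
eef_pos: [586.0, 93.8, 65.6]
tcp_rot: [-3.142, -0.0, 2.679]
contact_force: [-0.5, 0.6, -3.9]
opening: 0.587
```

move_arm:
  plan:
    - [[0,0,0.002],0,45]
    - [[0,0,0.002],0,45]
    - [[0,0,0.001],0,45]
    - [[0,0,0],0,45]

```text
clock: 6.22
eef_pos: [586.0, 93.8, 60.5]
tcp_rot: [-3.141, -0.0, 2.679]
contact_force: [0.9, -0.5, -4.0]
opening: 0.589
```

The underside is at about z=25, on the full-diameter part of the spigot, with no side force.

move_arm:
  plan:
    - [[0,0,0.002],0,45]
    - [[0,0,0.002],0,45]
    - [[0,0,0.002],0,45]
    - [[0,0,0],0,45]
    - [[0,0,0],0,45]

```text
clock: 6.63
eef_pos: [586.0, 93.8, 54.6]
tcp_rot: [-3.141, -0.0, 2.679]
contact_force: [0.8, 0.4, -2.3]
opening: 0.591
```

move_arm:
  plan:
    - [[0,0,0.001],0,45]
    - [[0,0,0.001],0,45]
    - [[0,0,0.0005],0,45]
    - [[0,0,0],0,45]
    - [[0,0,0],0,45]

```text
clock: 7.05
eef_pos: [586.1, 93.8, 52.3]
tcp_rot: [-3.142, -0.0, 2.679]
contact_force: [0.7, 0.5, -3.9]
opening: 0.593
```

move_arm:
  plan:
    - [[0,0,0.0005],0,45]
    - [[0,0,0.0005],0,45]
    - [[0,0,0.0005],0,45]
    - [[0,0,0],0,45]
    - [[0,0,0],0,45]

```text
clock: 7.47
eef_pos: [586.2, 93.8, 51.5]
tcp_rot: [3.141, 0.0, 2.679]
contact_force: [-3.5, -0.9, 5.0]
opening: 0.594
```

The force turns to +5 N at TCP z=51.5 (35.5+16), so the hub is seated. I open and retreat upward.

move_arm:
  plan:
    - [[0,0,0.0005],0,45]
    - [[0,0,0],0,65]
    - [[0,0,0],0,80]
    - [[0,0,0],0,100]
    - [[0,0,0],0,100]

```text
clock: 7.88
eef_pos: [586.3, 93.9, 50.3]
tcp_rot: [3.141, 0.0, 2.679]
contact_force: [-0.4, -0.0, 0.1]
opening: 1.001
```

move_arm:
  plan:
    - [[0,0,0],0,100]
    - [[0,0,0],0,100]
    - [[0,0,0],0,100]
    - [[0,0,-0.01],0,100]
    - [[0,0,-0.02],0,100]

```text
clock: 8.3
eef_pos: [584.5, 93.6, 79.0]
tcp_rot: [-3.139, -0.003, 2.679]
contact_force: [-0.3, 0.6, -0.1]
opening: 1.004
```

move_arm:
  plan:
    - [[0,0,-0.03],0,100]
    - [[0,0,-0.03],0,100]
    - [[0,0,-0.025],0,100]
    - [[0,0,-0.01],0,100]
    - [[0,0,0],0,100]

```text
clock: 8.72
eef_pos: [587.8, 94.1, 178.6]
tcp_rot: [3.138, 0.004, 2.679]
contact_force: [-0.7, 0.5, -0.0]
opening: 1.003
```

move_arm:
  plan:
    - [[0.0149,0.0067,0],0,100]
    - [[0.032,0.0145,0],0,100]
    - [[0.032,0.0145,0],0,100]
    - [[0.032,0.0145,0],0,100]
    - [[0.032,0.0145,0],0,100]

```text
clock: 9.13
eef_pos: [484.2, 216.3, 173.3]
tcp_rot: [-3.139, -0.002, 2.678]
contact_force: [0.2, 0.7, 0.4]
opening: 1.002
```

move_arm:
  plan:
    - [[0.032,0.0145,0],0,100]
    - [[0.032,0.0145,0.01],0,100]
    - [[0.022,0.01,0.02],0,100]
    - [[0,0,0.02],0,100]
    - [[0,0,0.01],0,100]

```text
clock: 9.55
eef_pos: [424.0, 288.9, 112.0]
tcp_rot: [-3.137, -0.003, 2.682]
contact_force: [0.0, -0.8, -0.6]
opening: 1.0
```

move_arm:
  plan:
    - [[0,0,0],0,100]
    - [[0,0,0],0,100]
    - [[0,0,0],0,100]

```text
clock: 9.8
eef_pos: [428.1, 288.5, 115.6]
tcp_rot: [-3.142, 0.0, 2.678]
contact_force: [0.7, 0.0, -0.7]
opening: 0.996
```

```bash
python3 - <<'E'
from h import *
ims=[]
s=r.sense();print(s['eef_pos'].round(1),s['clock'])
for n,u,v in(('scene',386,290),('scene',260,255)):
    p,d=grab(n)
    ims.append(cv2.resize(p[v-70:v+70,u-48:u+48],None,fx=4,fy=4,interpolation=cv2.INTER_CUBIC))
save('a4.png',np.hstack(ims))
print('hub flange',rim('scene',386,300,20,30,45,(586,94)),'shoulder',rim('scene',386,285,60,67,26,(586,94)),'spigot',rim('scene',386,280,74,84,12,(586,94)))
print('cap flange',rim('scene',257,270,3,12,38,(427,289)))
E
```

```text
[428.1 288.5 115.6] 9.8
hub flange (array([583.9,  93. ]), 29, np.float64(0.56), np.float64(26.0)) shoulder (array([584.6,  93.4]), 33, np.float64(0.62), np.float64(64.2)) spigot (array([582.8,  91.7]), 36, np.float64(1.88), np.float64(79.1))
cap flange (array([425.3, 289. ]), 29, np.float64(1.7), np.float64(7.1))
```

View pics/a4.png

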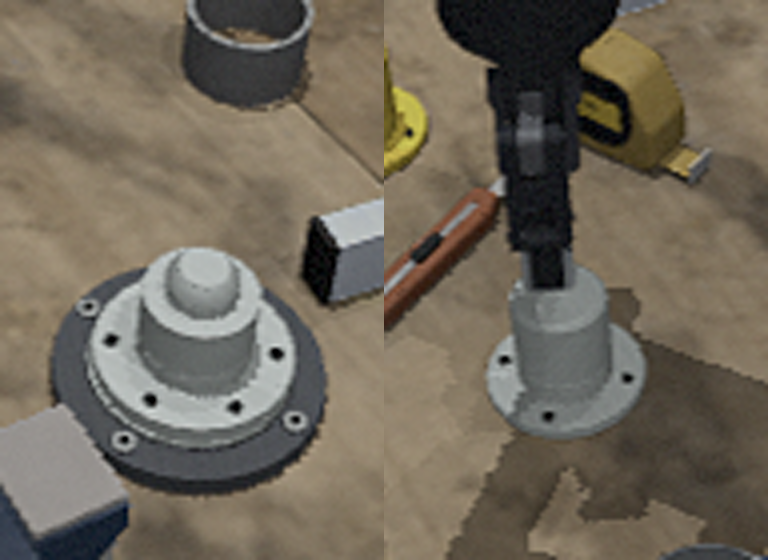

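The hub is home: its flange top is at z=26.0 and its shoulder at z=64.2, as expected. The gripper is over the cap, so I lower and grip it.

move_arm:
  plan:
    - [[0,0,0.015],0,100]
    - [[0,0,0.025],0,100]
    - [[0,0,0.025],0,100]
    - [[0,0,0.012],0,100]
    - [[0,0,0.004],0,100]

```text
clock: 10.32
eef_pos: [427.2, 288.0, 33.1]
tcp_rot: [-3.14, -0.001, 2.678]
contact_force: [0.1, 0.3, -0.2]
opening: 0.998
```

move_arm:
  plan:
    - [[0,0,0],0,100]
    - [[0,0,0],0,100]
    - [[0,0,0],0,100]
    - [[0,0,0],0,100]

```text
clock: 10.65
eef_pos: [428.4, 289.2, 35.4]
tcp_rot: [3.14, 0.001, 2.679]
contact_force: [0.5, 0.4, -0.1]
opening: 0.999
```

move_arm:
  plan:
    - [[0,0,0],0,38]
    - [[0,0,0],0,38]
    - [[0,0,0],0,38]
    - [[0,0,0],0,38]
    - [[0,0,0],0,38]

```text
clock: 11.07
eef_pos: [427.9, 289.1, 34.9]
tcp_rot: [3.141, 0.0, 2.679]
contact_force: [-0.9, -0.6, 7.7]
opening: 0.526
```

move_arm:
  plan:
    - [[0,0,0],0,38]
    - [[0,0,0],0,38]
    - [[0,0,0],0,38]
    - [[0,0,0],0,38]
    - [[0,0,0],0,38]

```text
clock: 11.48
eef_pos: [427.9, 289.0, 34.9]
tcp_rot: [3.141, 0.0, 2.679]
contact_force: [-1.3, -2.0, 8.1]
opening: 0.518
```

move_arm:
  plan:
    - [[0,0,-0.01],0,38]
    - [[0,0,-0.025],0,38]
    - [[0,0,-0.035],0,38]
    - [[0,0,-0.03],0,38]
    - [[0,0,-0.015],0,38]

```text
clock: 11.9
eef_pos: [428.5, 289.5, 153.0]
tcp_rot: [3.139, 0.002, 2.679]
contact_force: [-0.0, 1.6, -2.1]
opening: 0.523
```

move_arm:
  plan:
    - [[-0.014,-0.0064,0],0,38]
    - [[-0.028,-0.0127,0],0,38]
    - [[-0.031,-0.014,0],0,38]
    - [[-0.031,-0.014,0],0,38]
    - [[-0.031,-0.014,0],0,38]

```text
clock: 12.32
eef_pos: [521.5, 172.6, 149.8]
tcp_rot: [-3.141, -0.0, 2.68]
contact_force: [0.8, 1.4, -3.1]
opening: 0.522
```

move_arm:
  plan:
    - [[-0.031,-0.014,0],0,38]
    - [[-0.031,-0.014,0],0,38]
    - [[-0.021,-0.0095,0],0,38]
    - [[-0.011,-0.005,0],0,38]
    - [[0,0,0],0,38]

```text
clock: 12.73
eef_pos: [587.4, 92.0, 149.5]
tcp_rot: [-3.142, 0.001, 2.676]
contact_force: [-1.0, -0.0, -2.1]
opening: 0.524
```

move_arm:
  plan:
    - [[0,0,0],0,38]
    - [[0,0,0],0,38]
    - [[0,0,0],0,38]
    - [[0,0,0],0,38]

```text
clock: 13.07
eef_pos: [585.6, 94.9, 149.4]
tcp_rot: [-3.141, -0.0, 2.68]
contact_force: [-0.0, -0.7, -2.5]
opening: 0.523
```

```bash
python3 - <<'E'
from h import *
s=r.sense();z=s['eef_pos'][2]-34.9+8;print(s['eef_pos'].round(1),s['tcp_rot'],s['contact_force'])
ims=[]
for n,u,v in(('scene',386,260),('top',404,230)):
    p,d=grab(n); K,R,t=cal(n); u0,v0=cv2.projectPoints(np.array([[585.,93.5,z]]),R,t,K,None)[0].ravel().astype(int)
    print(n,rim(n,u0,v0,z-6,z+6,38,(586,94)))
    ims.append(cv2.resize(p[v-70:v+70,u-48:u+48],None,fx=4,fy=4,interpolation=cv2.INTER_CUBIC))
save('a5.png',np.hstack(ims))
E
```

```text
[585.6  94.9 149.4] [-3.14148152e+00 -3.87368769e-04  2.68013523e+00] [-0.01913749 -0.69081725 -2.49647682]
scene (array([583. ,  94.1]), 27, np.float64(0.59), np.float64(122.6))
top (array([587.6,  93.7]), 19, np.float64(0.33), np.float64(122.1))
```

View pics/a5.png

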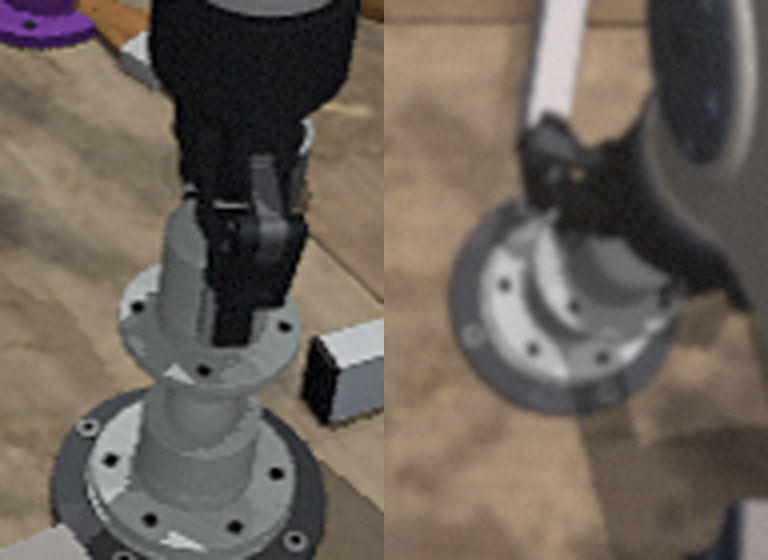

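The cap hangs above the hub, about (-0.9,+0.8) mm off, so I correct and lower it.

move_arm:
  plan:
    - [[-0.0012,-0.0003,0.008],0,38]
    - [[0,0,0.01],0,38]
    - [[0,0,0.008],0,38]
    - [[0,0,0.004],0,38]
    - [[0,0,0],0,38]

```text
clock: 13.58
eef_pos: [586.1, 92.9, 117.4]
tcp_rot: [-3.14, -0.002, 2.679]
contact_force: [0.3, 0.4, -2.3]
opening: 0.523
```

move_arm:
  plan:
    - [[0,0,0],0,38]
    - [[0,0,0.002],0,38]
    - [[0,0,0.002],0,38]
    - [[0,0,0.002],0,38]
    - [[0,0,0],0,38]

```text
clock: 14.0
eef_pos: [587.1, 93.0, 113.0]
tcp_rot: [-3.141, -0.0, 2.679]
contact_force: [0.5, -0.1, -2.9]
opening: 0.522
```

move_arm:
  plan:
    - [[0,0,0.002],0,38]
    - [[0,0,0.002],0,38]
    - [[0,0,0.001],0,38]
    - [[0,0,0],0,38]

```text
clock: 14.33
eef_pos: [587.0, 93.0, 108.0]
tcp_rot: [-3.141, -0.0, 2.679]
contact_force: [-0.2, -0.2, -2.9]
opening: 0.525
```

move_arm:
  plan:
    - [[0,0,0.002],0,38]
    - [[0,0,0.002],0,38]
    - [[0,0,0.002],0,38]
    - [[0,0,0],0,38]
    - [[0,0,0],0,38]

```text
clock: 14.75
eef_pos: [587.1, 93.1, 102.1]
tcp_rot: [-3.141, -0.0, 2.679]
contact_force: [1.4, -0.1, -2.8]
opening: 0.52
```

move_arm:
  plan:
    - [[0,0,0.001],0,38]
    - [[0,0,0.0008],0,38]
    - [[0,0,0.0005],0,38]
    - [[0,0,0],0,38]
    - [[0,0,0],0,38]

```text
clock: 15.17
eef_pos: [587.2, 93.1, 100.0]
tcp_rot: [-3.142, -0.0, 2.679]
contact_force: [-0.5, 0.1, -1.9]
opening: 0.523
```

move_arm:
  plan:
    - [[0,0,0.0005],0,38]
    - [[0,0,0.0003],0,38]
    - [[0,0,0],0,38]
    - [[0,0,0],0,38]

```text
clock: 15.5
eef_pos: [587.2, 93.1, 99.2]
tcp_rot: [-3.142, -0.0, 2.679]
contact_force: [-1.0, 0.1, -3.1]
opening: 0.524
```

move_arm:
  plan:
    - [[0,0,0.0004],0,38]
    - [[0,0,0.0004],0,38]
    - [[0,0,0.0002],0,38]
    - [[0,0,0],0,38]
    - [[0,0,0],0,38]

```text
clock: 15.92
eef_pos: [587.3, 93.1, 99.0]
tcp_rot: [3.141, 0.0, 2.679]
contact_force: [-3.9, -0.2, 5.7]
opening: 0.523
```

The cap touches at TCP z=99.0 against 98.9 expected. I release it and retreat.

move_arm:
  plan:
    - [[0,0,0.0004],0,38]
    - [[0,0,0],0,58]
    - [[0,0,0],0,75]
    - [[0,0,0],0,100]
    - [[0,0,0],0,100]

```text
clock: 16.33
eef_pos: [587.3, 93.1, 97.8]
tcp_rot: [3.142, 0.0, 2.679]
contact_force: [0.2, -0.5, 0.2]
opening: 0.97
```

move_arm:
  plan:
    - [[0,0,0],0,100]
    - [[0,0,0],0,100]
    - [[0,0,0],0,100]
    - [[0,0,-0.01],0,100]
    - [[0,0,-0.02],0,100]

```text
clock: 16.75
eef_pos: [585.6, 92.8, 126.5]
tcp_rot: [-3.139, -0.004, 2.679]
contact_force: [0.3, -0.2, -0.4]
opening: 0.994
```

move_arm:
  plan:
    - [[0,0,-0.03],0,100]
    - [[0,0,-0.03],0,100]
    - [[0,0,-0.025],0,100]
    - [[0,0,-0.01],0,100]
    - [[0,0,0],0,100]

```text
clock: 17.17
eef_pos: [588.8, 93.3, 226.2]
tcp_rot: [3.138, 0.004, 2.679]
contact_force: [0.2, 0.1, -0.4]
opening: 0.997
```

move_arm:
  plan:
    - [[0,0,0],0,100]
    - [[0,0,0],0,100]
    - [[0,0,0],0,100]
    - [[0,0,0],0,100]

```text
clock: 17.5
eef_pos: [586.4, 93.0, 221.3]
tcp_rot: [-3.14, -0.002, 2.679]
contact_force: [-0.8, 0.2, -0.0]
opening: 1.002
```

```bash
python3 - <<'E'
from h import *
p,d=grab('scene'); save('end.png',p)
print('cap flange',rim('scene',386,275,68,77,38,(586,94)),'cap top',rim('scene',386,250,118,130,23,(586,94)),'hub flange',rim('scene',386,300,20,30,45,(586,94)))
E
```

```text
cap flange (array([585. ,  92.5]), 29, np.float64(0.5), np.float64(72.1)) cap top (array([584.6,  91.9]), 36, np.float64(1.03), np.float64(123.6)) hub flange (array([584.1,  93.3]), 25, np.float64(0.68), np.float64(25.9))
```

View pics/end.png

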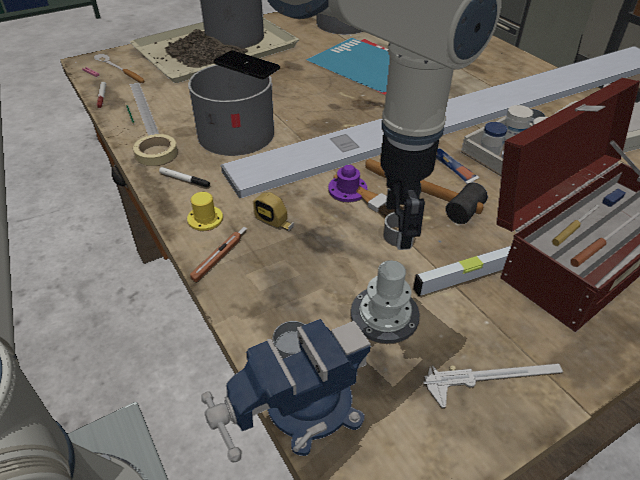

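The stack stands at scene (387,300), with the cap flange top at z=72.1 (72 expected) and the hub flange top at z=25.9 (26 expected). The bystanders have not moved and the gripper is clear above.

```bash
python3 -c "
from rig import ticket
print(ticket.sign_off())"
```

```text
the job is handed in; nothing more can be done
None
```

The hub is on the base plate and the cap is on the hub, both fully home. I lowered each part until it touched with about 5 N and then released it. I handed the job in at about 17.6 s of the 53 s allowed.

- **Seating:** the last depth check put the hub flange top at 25.9 mm (26 expected) and the cap flange top at 72.1 mm (72 expected). The two axes agree within about 1 mm.
- **Surroundings:** the final picture shows the stack upright, the gripper clear above it and nothing else visibly moved.
- **Disagreement:** the two cameras differed from each other by about 4 mm in x, so I lined the parts up by relative measurements. Both went on with no noticeable side force until the flanges touched, then about 4 N.

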